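# Find a pressing bar's balance point and clip its hanger there

### The job

The plain pressing bar has a weight sealed somewhere inside and must get its hanging clip at its balance point. Without lifting the bar off the wooden rest, slide it lengthwise out over the steel tipping edge just until it tips by itself onto the round stop, and leave it tipped there; then set the clip astride the bar directly above the tipping edge, lying flat on the bar without tipping it back.

Things in the scene. Friction and masses are not known exactly. Their poses are not given: they have to be found in the camera images.
- rest: Fixed light-wood balancing rest; origin on the worktop under its tipping edge, x along it from the bed over the edge to the stop, z up. Base board 300 x 80 x 12 mm (x -195 to +105). Bed 46 mm wide, top 40 mm up, x -189 to 0, its end a 60 mm wide steel strip. Two low guides on the bed, 34 mm apart inside, 44 outside, tops 46 mm up, x -180 to -60, keep the bar straight.
- edge (a point): Middle of the tipping edge, the outer top edge of the steel strip, 40 mm above the worktop; axes as the rest's. The edge runs along y.
- stop: Round steel stop across the rest, 12 mm thick, 64 mm long, along y, axis 60 mm beyond the tipping edge, top 31 mm above the worktop (9 mm lower than the bed). Its origin and axes are the rest's. The tipped bar lies on the edge and on this stop, 0.15 rad nose down.
- bar: Plain brown wooden pressing bar, aluminium ends, 200 long (x) x 30 wide (y) x 18 mm thick, 0.3 kg. Origin mid-underside, z up, x to the end over the stop. Starts level on the bed, its middle 62 to 85 mm behind the edge; balance point within 30 mm either side of the middle; the weight in it stays put. Pushing takes 2 to 4 N; a finger pressed on its end can keep it from tipping until taken away.
- bar_top (a point): Middle of the bar's upper face, 18 mm above its origin.
- clip: Steel hanging clip, 30 g, 61 mm tall: saddle plate 40 long (x) x 44 wide (y) x 4 mm thick; two cheeks hang 10 mm below it, 36 mm apart inside, to straddle the 30 mm wide bar. Origin mid-underside of the plate (its seat), x along the bar when fitted (either way round), z up. It stands on its cheeks on the worktop, origin 10 mm up.
- clip_web (a point): Grip point of the clip, 24 mm above its origin: middle of the upright web, 36 long (x) x 10 thick (y), which rises from the plate to 36 mm above the origin. A wire eye, 6 mm thick and 26 wide (x), stands on it up to 51 mm above the origin. Grip the web across its 10 mm.
Mind the look-alikes: they are no part of the job. Leave any blue look-alike of the bar alone.

How it is judged:
On the way:
1. the bar has tipped over the edge onto the stop (angle between bar's own z axis and vertical above 0.1 rad and contact force between bar and rest above 0.2 N), for 0.2 s.
At the end, for the whole second after the job is handed in: The bar rests tipped (0.10 to 0.22 rad) on edge and stop, pressing on the stop with under 0.8 N (balance point at most about 16 mm past the edge); the clip sits flat astride it, its seat's middle -10 to +12 mm from above the edge; all at rest (angle between bar's own z axis and vertical between 0.1 and 0.22 rad and angle between the x axis of bar and the x axis of rest, either way round below 0.3 rad and contact force between bar and stop below 0.8 N and x of clip in the frame of edge between -0.01 and 0.012 m and z of clip in the frame of bar between 0.014 and 0.022 m and y of clip in the frame of bar between -0.01 and 0.01 m and angle between the z axis of clip and the z axis of bar, either way round below 0.1 rad and linear speed of each of bar, clip below 0.02 m/s); the robot touches nothing.
It fails at once if the bar is lifted off the rest (height (world z) of bar above 0.08 m).
It fails at once if the bar falls off the rest (height (world z) of bar below 0.02 m).
It also fails if it takes over 72 s, if anything falls off the work surface, if the arm or the gripper's body presses on something with over 40 N, if the wrist force passes 120 N, or if a joint passes its speed limit or range.

### The arm

A 7-joint arm with a two-finger parallel gripper is mounted at the origin on a cart in front of the work surface, level with it; the furniture and walls round the work are solid. World frame = base frame: x ahead of the robot, y to its left, z up, the work surface at z = 0. Lengths are in m, angles in rad, forces in N, time in s.
With the tool pointing down it reaches from about 0.425 to 0.925 m from the base axis. Payload 6.8 kg.
Tool frame: the origin (TCP) lies midway between the tips of the shut fingers; the grasp point (between the pads) lies 19 mm behind it; x points along the fingers, z is the direction in which the jaws open and shut, and the axes are right-handed (so a half turn about x gives the same grasp; the last joint's range is limited). The gripper opens to 85 mm and grips with 20 to 120 N. Pads are 22 mm wide; open, the fingers measure 114 mm over their backs; the gripper's body (76 mm by 85 mm) begins 54 mm behind the grasp point. The pads swing forward as they close: fully open they stand 13 mm farther back than shut.
Start: joints at [-1.237, 0.477, 0.022, 1.555, -0.011, 1.109, -0.083], TCP at [0.289, 0.61, 0.205] pointing down, gripper open.
Joint ranges: [-2.96, 2.96], [-0.34, 2.1], [-1.41, 1.46], [0.24, 2.44], [-1.37, 4.51], [0.17, 1.92], [-2.96, 2.96]. Speed limits (rad/s): [2.39, 2.39, 3.14, 3.14, 3.14, 3.14, 3.14].

### API

Orientations are given as a unit quaternion [w, x, y, z].
In Python, from station import bot gives the robot as it stands. The module is installed in compiled form; this text tells all that it offers.
- The arm moves only by the shell command python3 -m jog 'ROWS' [FORCE]. ROWS is text: rows parted by semicolons, each of 7 numbers parted by spaces: the shift along the tool's x, y, z in mm, then the turn, a rotation vector about the tool's x, y, z in units of 6 degrees (1.0 is 6 degrees), then the finger opening in mm, from 0 to 85.4. A call has 1 to 5 rows; each row shifts and turns the commanded pose from where the row before left it, along the tool's axes as they then stand; what a row does not reach is not made up. A row lasts 1/10 s, in which the tool goes at most 50 mm and 8.59 degrees, less where a joint would pass 70% of its speed; a pose out of reach is approached as far as the arm can. A call with a gripper value outside its range is refused whole. The fingers move at their own pace and stop on an object; FORCE is the grip in N (left out, the last holds). Time passes only in rows, so rows that do not move let the fingers close. It gives the time, the measured TCP pose, the force and the opening at its end, in the units of the state.
- bot.get_obs(): the state, without advancing time (a new reading comes with each control period).
- bot.read_camera(name): name is "side" or "top"; returns (picture, depth): 420x560x3 uint8, red, green, blue; 420x560 float32, m along the optical axis (not along the pixel's ray), 0 where there is no reading.
- bot.calibration(name): a dict with "fx", "fy", "cx", "cy" (pixels), "T" (4x4, takes a point from camera to world coordinates). Camera axes: x right, y up, looking along -z (the intrinsics and any distortion apply to the point x, -y, -z); pixel columns grow to the right and rows downward; lengths in m; the calibration is good to about 2 mm. A picture is of the moment at which its call begins. calibration takes no time and is no camera call.
- bot.hand_in(): hands the job in, once; it reports no verdict.
The state is a dict: "t": time; "q": joint angles; "joint_vel": joint speeds; "joint_torque": joint torques, N m; "eef_pos": TCP position; "tool_rot": TCP orientation; "contact_force": force on the tool from outside, world axes, zero at the start; "torque": the same for the moment, N m; "gripper_width": opening from 0.0 (shut) to 1.0 (fully open).
Only numpy, scipy, OpenCV 4.12 (cv2) and the standard library are available. Lean on these libraries where they do the work, as an engineer would, in place of code of your own. Each camera call takes 0.05 s, during which the arm holds its last target.

## Working session

There is one attempt and no reset: what is moved stays moved. The work goes in short steps, Python scripts to look and compute and a shell command to move; the robot and the scene stay as the last step left them, time stands still between calls to the robot, and variables do not carry over. Pictures are saved under pics/ and viewed, and the job is handed in when it is done.

```bash
mkdir -p pics
cat > h.py <<'E'
import numpy as np,cv2
from station import bot
def snap(n,f):
    im,d=bot.read_camera(n); cv2.imwrite(f'pics/{f}.png',im[:,:,::-1]); np.savez(f'pics/{f}.npz',im=im,d=d); return im,d
def ray(n,u,v):
    c=bot.calibration(n);T=np.array(c['T'])
    x=(u-c['cx'])/c['fx'];y=(v-c['cy'])/c['fy']
    return T[:3,3],T[:3,:3]@np.array([x,-y,-1.])
def onplane(n,u,v,z):
    o,r=ray(n,u,v); return o+r*(z-o[2])/r[2]
def pt(n,d,u,v):
    o,r=ray(n,u,v); return o+r*d[int(v),int(u)]
def proj(n,p):
    c=bot.calibration(n);T=np.array(c['T']); q=T[:3,:3].T@(np.array(p)-T[:3,3]); q=q/-q[2]
    return c['cx']+c['fx']*q[0], c['cy']-c['fy']*q[1]
E
python3 - <<'E'
from h import *
for n in('side','top'):
    snap(n,n+'0'); c=bot.calibration(n); print({k:np.round(v,3).tolist() for k,v in c.items()})
o=bot.get_obs(); print({k:np.round(v,3).tolist() for k,v in o.items()})
E
```

```text
{'fx': 387.932, 'fy': 387.932, 'cx': 278.917, 'cy': 215.477, 'T': [[0.951, -0.158, 0.266, 0.899], [0.309, 0.506, -0.805, -0.878], [-0.007, 0.848, 0.53, 0.759], [0.0, 0.0, 0.0, 1.0]]}
{'fx': 467.44, 'fy': 467.44, 'cx': 282.725, 'cy': 218.639, 'T': [[0.025, 0.994, -0.103, 0.423], [-1.0, 0.023, -0.02, 0.119], [-0.018, 0.104, 0.994, 1.507], [0.0, 0.0, 0.0, 1.0]]}
{'t': 0.1, 'q': [-1.237, 0.478, 0.022, 1.556, -0.012, 1.109, -0.083], 'joint_vel': [0.0, -0.002, -0.002, -0.003, -0.0, -0.001, -0.001], 'joint_torque': [0.005, -59.775, 1.614, -28.195, 0.013, 0.005, -0.0], 'eef_pos': [0.288, 0.61, 0.204], 'tool_rot': [0.597, -0.379, 0.598, 0.378], 'contact_force': [0.327, -0.447, -0.577], 'torque': [-0.019, 0.025, 0.021], 'gripper_width': 1.006}
```

View pics/side0.png

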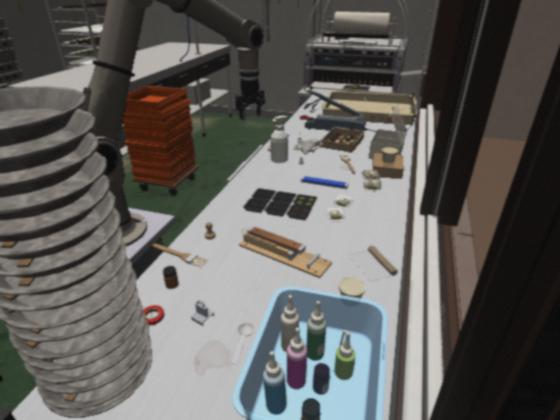

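View pics/top0.png

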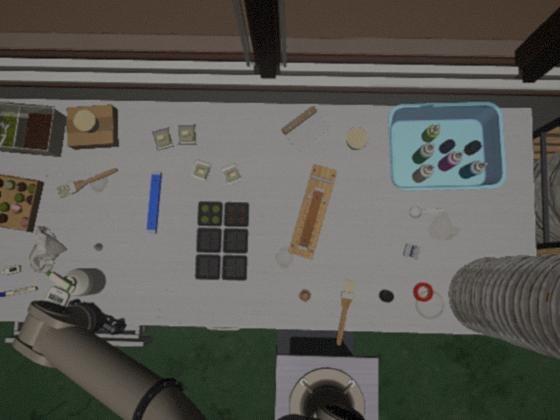

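The bar could be confused with three things:
- The brown bar on the wooden rest, top (314,210), side (275,243). This is my choice.
- The blue look-alike, top (153,203), side (325,182).
- The brown stick, top (299,120), side (381,258).

The clip could be confused with two things:
- The grey piece at top (411,251), side (202,312). This is my choice.
- The white ring and spoon at top (415,212).

Next I'll take close crops to check these.

Run:
```python
from h import *
a=cv2.imread('pics/top0.png');b=cv2.imread('pics/side0.png')
r=lambda im,x,y,w,h,W,H:cv2.resize(im[y:y+h,x:x+w],(W,H),interpolation=cv2.INTER_CUBIC)
o=np.zeros((600,800,3),np.uint8)
o[:,:300]=r(a,280,155,60,120,300,600)
o[:300,300:600]=r(a,390,230,40,40,300,300)
o[300:,300:800]=r(b,235,220,100,60,500,300)
o[:300,600:800]=r(b,185,295,32,48,200,300)
cv2.imwrite('pics/crop0.png',o)
```

```text
(no output)
```

View pics/crop0.png

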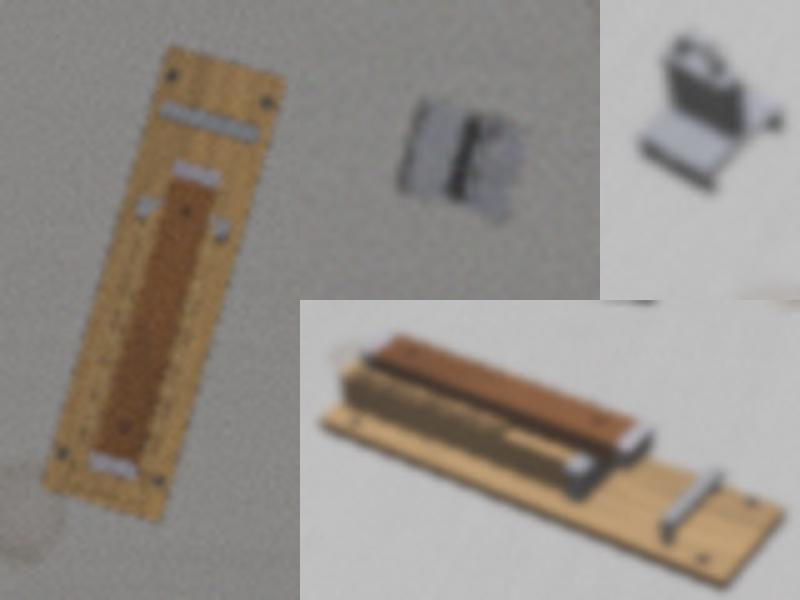

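```bash
cat > meas.py <<'E'
from h import *
def rest(im):
    hsv=cv2.cvtColor(im,cv2.COLOR_RGB2HSV); m=((hsv[...,1]>75)&(hsv[...,0]<25)).astype(np.uint8)
    w=np.zeros_like(m);w[155:270,280:345]=1; m*=w
    m=cv2.morphologyEx(m,cv2.MORPH_CLOSE,np.ones((7,7)))
    c=max(cv2.findContours(m,0,cv2.CHAIN_APPROX_NONE)[0],key=cv2.contourArea)
    P=np.array([onplane('top',u,v,.012)[:2] for u,v in c[:,0]],np.float32)
    return P
if __name__=='__main__':
    z=np.load('pics/top0.npz');im,d=z['im'],z['d']
    P=rest(im); (c,s,a)=cv2.minAreaRect(P); print(c,s,a); B=cv2.boxPoints((c,s,a));print(B)
    for n,u,v in(('board',325,170),('bar',314,212),('bar',307,230),('clipweb',414,250),('plate',408,251),('top',360,250)): print(n,pt('top',d,u,v).round(4))
    z=np.load('pics/side0.npz');d=z['d']
    for n,u,v in(('bar',275,240),('clipweb',203,309),('plate',196,318)): print(n,pt('side',d,u,v).round(4))
    hsv=cv2.cvtColor(im,cv2.COLOR_RGB2HSV)
    print(hsv[205:225:5,306:322:2].tolist())
E
python3 meas.py
```

```text
(0.6059939861297607, 0.054930999875068665) (0.0777505487203598, 0.2974376380443573) 75.13878631591797
[[ 0.45227915  0.05549929]
 [ 0.7397675  -0.02078708]
 [ 0.7597088   0.05436271]
 [ 0.47222048  0.13064909]]
board [0.74   0.0169 0.0136]
bar [0.5963 0.0522 0.0625]
bar [0.5398 0.0728 0.06  ]
clipweb [ 0.4864 -0.2594  0.0516]
plate [ 0.4842 -0.249   0.0191]
top [ 0.4844 -0.1005 -0.0005]
bar [0.5829 0.0396 0.0646]
clipweb [ 0.4954 -0.2702  0.0444]
plate [ 0.4757 -0.2778  0.0138]
[[[17, 112, 123], [17, 112, 132], [14, 133, 117], [12, 131, 105], [12, 146, 110], [14, 147, 109], [13, 142, 106], [18, 109, 131]], [[17, 119, 129], [15, 125, 124], [14, 144, 106], [14, 153, 105], [14, 138, 109], [13, 131, 107], [16, 126, 115], [17, 116, 132]], [[16, 104, 118], [13, 137, 112], [13, 136, 107], [15, 162, 104], [14, 146, 108], [15, 129, 109], [17, 107, 131], [17, 119, 131]], [[13, 129, 109], [11, 130, 98], [12, 125, 108], [14, 149, 106], [14, 134, 101], [16, 110, 123], [17, 120, 136], [18, 121, 137]]]
```

```bash
cat >> h.py <<'E'
from scipy.spatial.transform import Rotation as R
def pose():
    o=bot.get_obs(); q=o['tool_rot']; return np.array(o['eef_pos']),R.from_quat([q[1],q[2],q[3],q[0]])
def Rt(yaw,pitch=0,flip=1):
    # tool x down; tool z along flip*rest y ; pitch>0: nose down (tilt about rest y)
    F=R.from_euler('z',yaw)*R.from_euler('y',pitch)
    X=np.array([0,0,-1.]);Z=np.array([0,flip,0.]);Y=np.cross(Z,X)
    return F*R.from_matrix(np.c_[X,Y,Z])
def plan(p,r,cmd=None):
    p0,r0=cmd or pose(); d=r0.inv()
    rv=(d*r).as_rotvec(); s=d.apply(np.array(p)-p0)*1000
    n=max(np.linalg.norm(s)/50,np.degrees(np.linalg.norm(rv))/8.5)
    print('shift(start axes)',s.round(1),'shift(target axes)',(r.inv().apply(np.array(p)-p0)*1000).round(1),'turn u',(np.degrees(rv)/6).round(2),'rows>=',round(n,2))
YAW=-0.2594; EDGE=np.array([.6495,.0434,.04])
def restp(x,y,z): # rest frame -> world
    return np.array([EDGE[0],EDGE[1],0])+R.from_euler('z',YAW).apply([x,y,z])
def torest(p): return R.from_euler('z',YAW).inv().apply(np.array(p)-[EDGE[0],EDGE[1],0])
E
python3 - <<'E'
from h import *
for u,v in((302.6,248.6),(319.6,188),(299,247),(306,250),(301.5,250.5),(320,186)): 
    p=onplane('top',u,v,.058); print(u,v,p.round(4),torest(p).round(4))
# stop top & steel strip check
for u,v,z in((279.5+42.2,155+24.4,.031),(309,196,.04),(324,200.5,.04)): print(torest(onplane('top',u,v,z)).round(4))
b=(235,220,5)
for nm,x,y,z in(('bar near end top',640,440,.058),('bar rear top mid',385,342,.058),('strip outer near corner',580,490,.04)):
    print(nm,torest(onplane('side',235+x/5-60,220+(y-300)/5,z)).round(4))
p,r=pose();print(r.as_matrix().round(3))
for f in(1,-1): print(f);plan(restp(-.21,0,.2),Rt(YAW,0,f))
a=cv2.imread('pics/top0.png');b=cv2.imread('pics/side0.png')
o=np.hstack([cv2.resize(a[230:270,390:440],(500,400),interpolation=1),cv2.resize(b[292:332,185:215],(300,400),interpolation=1)])
cv2.imwrite('pics/clip0.png',o)
E
```

```text
302.6 248.6 [0.482  0.0852 0.058 ] [-0.1726 -0.0026  0.058 ]
319.6 188 [0.6729 0.0359 0.058 ] [ 0.0246 -0.0012  0.058 ]
299 247 [0.4866 0.0964 0.058 ] [-0.171   0.0095  0.058 ]
306 250 [0.4779 0.0746 0.058 ] [-0.1738 -0.0139  0.058 ]
301.5 250.5 [0.476  0.0884 0.058 ] [-0.1792 -0.001   0.058 ]
320 186 [0.6793 0.0348 0.058 ] [ 0.031  -0.0007  0.058 ]
[ 0.0581 -0.0004  0.031 ]
[-0.0062  0.0238  0.04  ]
[-0.0068 -0.0257  0.04  ]
bar near end top [ 0.0254 -0.0026  0.058 ]
bar rear top mid [-0.167   0.0008  0.058 ]
strip outer near corner [ 0.0083 -0.0435  0.04  ]
[[-0.001 -0.904  0.428]
 [-0.002  0.428  0.904]
 [-1.    -0.    -0.002]]
1
shift(start axes) [   5.1 -362.  -395.6] shift(target axes) [   4.4 -284.3 -454.7] turn u [-1.74 -0.02 -0.  ] rows>= 10.73
-1
shift(start axes) [   5.1 -362.  -395.6] shift(target axes) [  4.4 284.3 454.7] turn u [ 2.826e+01 -0.000e+00  2.000e-02] rows>= 19.95
```

View pics/clip0.png

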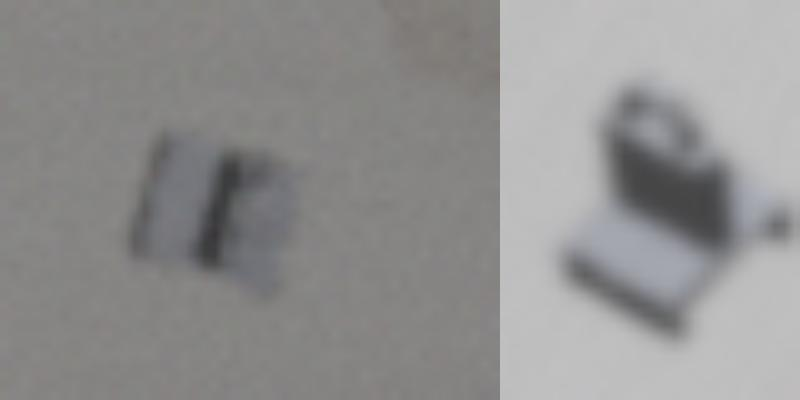

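The crops show the brown bar between the guides on the wooden rest, with aluminium ends, its nose just past the steel strip and the round stop at the upper end. The clip stands upright at top (411,251), with its web running almost along world x. The bar's rear end measures about x −0.177 in the rest frame, so its middle is at about −0.074, inside the stated range. I'll go behind the bar now.

```bash
python3 -m jog '0 -33 -35 0 0 0 0; 0 -33 -35 0 0 0 0;0 -33 -35 0 0 0 0;0 -33 -35 0 0 0 0;0 -33 -35 0 0 0 0'; python3 -m jog '0 -33 -35 0 0 0 0; 0 -33 -35 0 0 0 0;0 -33 -35 0 0 0 0;0 -33 -35 -0.87 0 0 0;0 -33 -35 -0.87 0 0 0'
python3 - <<'E'
from h import *
plan(restp(-.215,0,.2),Rt(YAW)); plan(restp(-.215,0,.049),Rt(YAW))
E
```

```text
t: 0.6
eef_pos: [0.3631, 0.3793, 0.205]
tool_rot: [0.597, -0.378, 0.598, 0.378]
contact_force: [0.9, -0.1, 0.2]
gripper_width: 0.139
t: 1.1
eef_pos: [0.441, 0.1522, 0.2052]
tool_rot: [0.56, -0.432, 0.56, 0.432]
contact_force: [1.0, 0.2, -0.5]
gripper_width: 0.002
shift(start axes) [  5.2 -14.2 -51.7] shift(target axes) [  5.2 -14.4 -51.7] turn u [ 0.04  0.   -0.  ] rows>= 1.08
shift(start axes) [156.2 -14.3 -51.7] shift(target axes) [156.2 -14.4 -51.7] turn u [ 0.04  0.   -0.  ] rows>= 3.3
```

```bash
python3 -m jog '5 -7 -26 0 0 0 0; 0 -7 -26 0 0 0 0;45 0 0 0 0 0 0;45 0 0 0 0 0 0;40 0 0 0 0 0 0'; python3 -m jog '20 0 0 0 0 0 0;0 0 0 0 0 0 0'
python3 - <<'E'
from h import *
snap('side','s1');snap('top','t1')
print(torest(pose()[0])); plan(restp(-.215,0,.049),Rt(YAW))
print(bot.get_obs()['contact_force'])
E
```

```text
t: 1.6
eef_pos: [0.4412, 0.1, 0.0688]
tool_rot: [0.561, -0.431, 0.56, 0.431]
contact_force: [1.0, 0.9, -1.2]
gripper_width: -0.0
t: 1.8
eef_pos: [0.439, 0.0995, 0.0478]
tool_rot: [0.558, -0.431, 0.563, 0.432]
contact_force: [-0.6, 0.1, 0.3]
gripper_width: -0.001
[-0.21554512  0.00166215  0.05052446]
shift(start axes) [ 1.5 -0.5 -1.7] shift(target axes) [ 1.5 -0.5 -1.7] turn u [-0. -0. -0.] rows>= 0.05
[-0.01598138  0.34246374 -0.2406951 ]
```

View pics/s1.png

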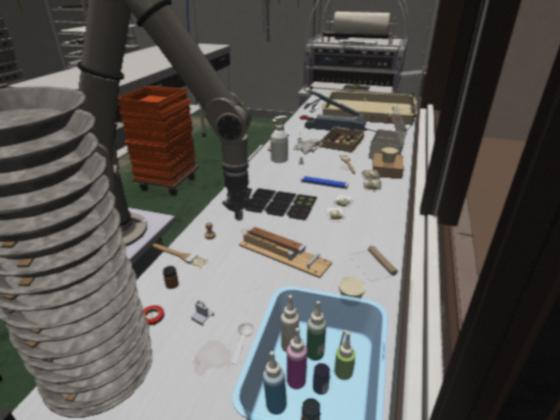

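```bash
python3 -m jog '1.5 -5 -1.5 0 0 0 0;0 -5 0 0 0 0 0;0 -5 0 0 0 0 0;0 -5 0 0 0 0 0;0 -4 0 0 0 0 0'; for i in 1; do :; done; python3 -m jog '0 -4 0 0 0 0 0;0 -4 0 0 0 0 0;0 -4 0 0 0 0 0;0 -4 0 0 0 0 0'
python3 - <<'E'
from h import *
print(torest(pose()[0]).round(4))
E
```

```text
t: 2.4
eef_pos: [0.4652, 0.0927, 0.0492]
tool_rot: [0.561, -0.431, 0.56, 0.431]
contact_force: [0.3, 0.2, -0.5]
gripper_width: 0.002
t: 2.8
eef_pos: [0.4801, 0.0886, 0.0487]
tool_rot: [0.56, -0.431, 0.561, 0.431]
contact_force: [0.6, 0.4, 0.8]
gripper_width: -0.004
[-0.1754  0.0002  0.0487]
```

```bash
cat > look.py <<'E'
from h import *
import sys
k=sys.argv[1]
a,_=snap('top','t'+k);b,_=snap('side','s'+k)
o=np.zeros((600,800,3),np.uint8)
o[:,:300]=cv2.resize(a[155:275,280:340,::-1],(300,600),interpolation=2)
o[:450,300:800]=cv2.resize(b[200:290,235:335,::-1],(500,450),interpolation=2)
cv2.imwrite(f'pics/c{k}.png',o)
print(torest(pose()[0]).round(4),np.round(bot.get_obs()['contact_force'],1),bot.get_obs()['t'])
E
python3 look.py 2
```

```text
[-0.1749  0.0003  0.0488] [0.2 0.4 0.3] 2.9
```

View pics/c2.png

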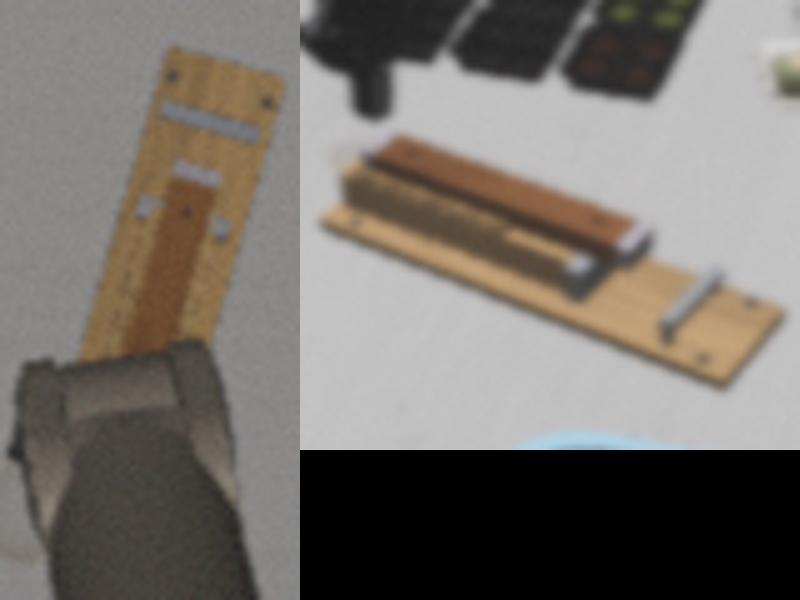

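Run:
```python
from h import *
print(pose()[0])
for z in (.049,.08,.1): print(z,torest(onplane('side',249,223,z)).round(4))
print('tcp px side',proj('side',pose()[0]),'top',proj('top',pose()[0]))
d=np.load('pics/s2.npz')['d']
print(pt('side',d,249,221),pt('side',d,249,216),pt('side',d,252,228))
print(torest(pt('side',d,249,221)),torest(pt('side',d,252,228)))
d=np.load('pics/s0.npz' if 0 else 'pics/side0.npz')['d']
print(torest(pt('side',d,252,230)),torest(pt('side',d,275,240)),torest(pt('side',d,300,249)))
print(proj('side',restp(-.177,0,.058)),proj('side',restp(.028,0,.058)), proj('side',restp(0,-.03,.04)),proj('side',restp(-.195,-.04,.012)),proj('side',restp(.105,-.04,.012)),proj('side',restp(.105,.04,.012)))
```

```text
[0.48047599 0.08853223 0.04882914]
0.049 [-0.203   0.0322  0.049 ]
0.08 [-0.1733 -0.0052  0.08  ]
0.1 [-0.1542 -0.0294  0.1   ]
tcp px side (np.float64(250.06236107139497), np.float64(230.07852176301552)) top (np.float64(301.43540509109454), np.float64(249.1723494362955))
[0.48241025 0.07964295 0.08992469] [0.48274052 0.08112994 0.10790884] [0.49055628 0.08184535 0.0632964 ]
[-0.17079594 -0.00782823  0.08992469] [-0.16348737 -0.00361004  0.0632964 ]
[-0.16145685 -0.00676542  0.05805694] [-0.06336296 -0.02079503  0.06456763] [ 0.02246491 -0.01564131  0.06138295]
(np.float64(249.37422610297608), np.float64(227.59360347444235)) (np.float64(304.18909631974714), np.float64(247.84714029663292)) (np.float64(290.98811163189663), np.float64(254.71778389080572)) (np.float64(238.28948912761268), np.float64(243.43449478048382)) (np.float64(319.966086091002), np.float64(276.07273860521354)) (np.float64(332.22694551932983), np.float64(261.4207132971725))
```

Run:
```python
from h import *
z=np.load('pics/s2.npz');d=z['d'];im=z['im']
for v in range(208,240,2): print(v,[tuple(im[v,u].tolist())+tuple((torest(pt('side',d,u,v))*1000).round().astype(int).tolist()) for u in (246,250)])
# board vs side calibration: top-view points
print(bot.get_obs()['joint_torque'],bot.get_obs()['q'])
```

```text
208 [(37, 37, 37, -173, -16, 142), (36, 37, 36, -161, -12, 144)]
210 [(40, 40, 41, -181, -7, 127), (38, 38, 38, -166, -6, 131)]
212 [(37, 36, 36, -166, -27, 135), (42, 41, 42, -168, -4, 123)]
214 [(41, 41, 40, -165, -28, 129), (49, 48, 49, -165, -8, 118)]
216 [(53, 53, 53, -178, -13, 109), (55, 54, 53, -167, -6, 109)]
218 [(64, 63, 63, -179, -12, 101), (54, 54, 53, -166, -8, 103)]
220 [(67, 68, 68, -179, -13, 94), (55, 55, 54, -168, -6, 94)]
222 [(109, 109, 109, -180, -12, 85), (61, 61, 62, -170, -4, 84)]
224 [(179, 178, 179, -254, 79, 1), (143, 142, 143, -169, -6, 78)]
226 [(190, 189, 189, -245, 67, 2), (189, 187, 190, -233, 75, 3)]
228 [(183, 180, 179, -237, 57, 3), (179, 173, 178, -171, -5, 61)]
230 [(169, 164, 161, -232, 50, 0), (136, 117, 110, -164, -14, 61)]
232 [(167, 149, 129, -184, -11, 44), (76, 62, 54, -163, -16, 55)]
234 [(139, 115, 87, -175, -22, 46), (109, 90, 70, -162, -17, 48)]
236 [(98, 81, 64, -173, -25, 41), (121, 99, 75, -159, -22, 44)]
238 [(87, 74, 59, -173, -25, 33), (97, 81, 63, -158, -24, 38)]
[ 8.57216748e-02 -4.34402275e+01  3.40846717e+00 -1.80052543e+01
  5.79623753e-03  1.90950511e-02  5.28725877e-02] [-0.49391563  0.40494151  0.22311674  2.1361004  -0.15150917  0.61450676
  1.14652958]
```

Run:
```python
from h import *
a=cv2.imread('pics/side0.png');b=cv2.imread('pics/s2.png')
print(proj('side',[.289,.61,.205]))
o=np.hstack([cv2.resize(a[70:130,225:285],(400,400),interpolation=2),cv2.resize(b[180:240,215:275],(400,400),interpolation=2)])
cv2.imwrite('pics/f.png',o)
```

```text
(np.float64(251.71784790099804), np.float64(126.65293130436866))
```

View pics/f.png

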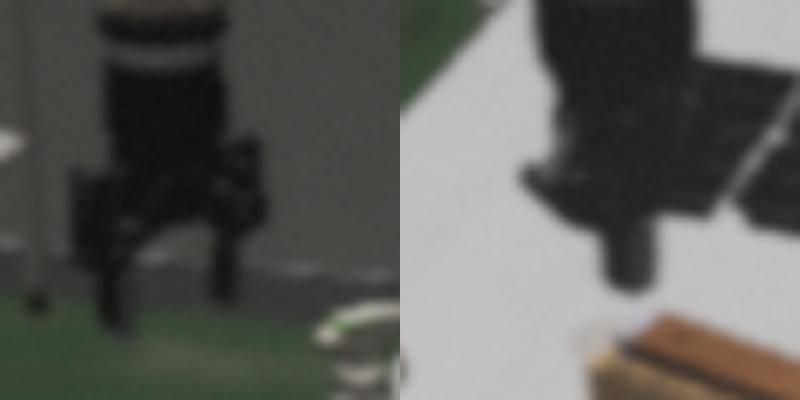

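The side view disagrees with the pose reading. The fingertip's lower end is at about (249,223), which puts its real height near 0.079 m, while the reported TCP z is 0.049. So the tip is about 30 mm higher than reported, still above the bar, and the bar hasn't moved. The start picture shows the same offset. I'll trust the camera, back off, descend and check again.

```bash
python3 -m jog '0 20 0 0 0 0 0;0 20 0 0 0 0 0;10 0 0 0 0 0 0;10 0 0 0 0 0 0;0 0 0 0 0 0 0'; python3 look.py 3
python3 - <<'E'
from h import *
z=np.load('pics/s3.npz');d=z['d'];im=z['im']
u0,v0=proj('side',pose()[0]-[0,0,-.03]);print(u0,v0)
u=int(round(u0))
for v in range(int(v0)-6,int(v0)+8): print(v,im[v,u].tolist(),(torest(pt('side',d,u,v))*1000).round())
E
```

```text
t: 3.4
eef_pos: [0.441, 0.0986, 0.0275]
tool_rot: [0.56, -0.431, 0.561, 0.431]
contact_force: [-0.2, 0.1, -0.2]
gripper_width: -0.001
[-0.2151  0.      0.0284] [-0.2 -0.1  0.9] 3.5
240.09017805670692 224.07291786561692
218 [54, 54, 55] [-206.   -9.   90.]
219 [52, 52, 52] [-208.   -7.   85.]
220 [50, 51, 50] [-209.   -6.   80.]
221 [53, 53, 53] [-208.   -8.   77.]
222 [54, 54, 54] [-208.   -8.   73.]
223 [52, 53, 54] [-210.   -6.   67.]
224 [65, 65, 65] [-211.   -6.   63.]
225 [105, 104, 105] [-208.   -9.   62.]
226 [153, 153, 154] [-210.   -7.   56.]
227 [184, 183, 183] [-259.   50.    3.]
228 [190, 189, 189] [-254.   45.    3.]
229 [189, 188, 187] [-248.   37.    6.]
230 [187, 185, 184] [-248.   37.    2.]
231 [185, 183, 182] [-245.   32.    2.]
```

View pics/c3.png

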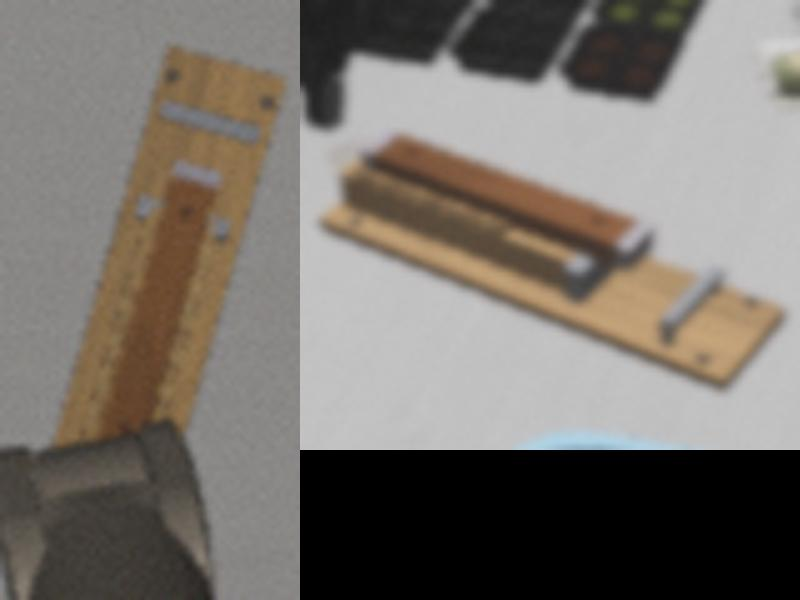

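```bash
python3 -m jog '9 0 0 0 0 0 0;0 -5 0 0 0 0 0;0 -5 0 0 0 0 0;0 -5 0 0 0 0 0;0 -5 0 0 0 0 0';python3 -m jog '0 -5 0 0 0 0 0;0 -5 0 0 0 0 0;0 -5 0 0 0 0 0;0 0 0 0 0 0 0'; python3 look.py 4
```

```text
t: 4.0
eef_pos: [0.4613, 0.0937, 0.02]
tool_rot: [0.561, -0.431, 0.56, 0.431]
contact_force: [-0.3, -0.4, -0.8]
gripper_width: -0.002
t: 4.4
eef_pos: [0.4756, 0.0898, 0.0198]
tool_rot: [0.561, -0.431, 0.56, 0.431]
contact_force: [-0.1, -0.2, 0.5]
gripper_width: 0.0
[-0.1803  0.0003  0.0198] [-0.   0.5  0.2] 4.5
```

View pics/c4.png

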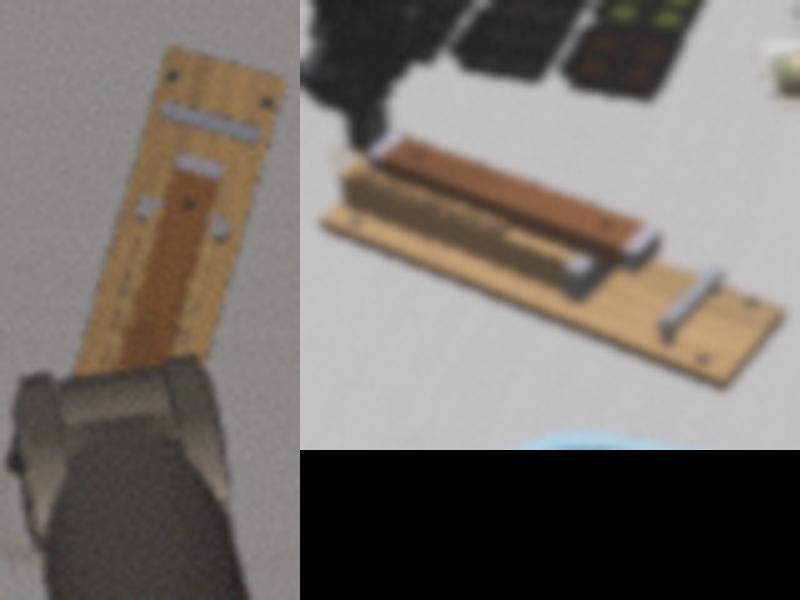

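The finger is now down behind the bar's rear end, at side crop (370,140), and the bar has already moved about 3 mm. I'll push on in steps.

```bash
python3 -m jog '0 -4 0 0 0 0 0;0 -4 0 0 0 0 0;0 -4 0 0 0 0 0;0 -4 0 0 0 0 0;0 -4 0 0 0 0 0';python3 -m jog '0 -4 0 0 0 0 0;0 -4 0 0 0 0 0;0 -4 0 0 0 0 0;0 -4 0 0 0 0 0'; python3 look.py 5
```

```text
t: 5.0
eef_pos: [0.4947, 0.0847, 0.0197]
tool_rot: [0.561, -0.431, 0.561, 0.431]
contact_force: [-1.1, -0.0, -0.7]
gripper_width: 0.003
t: 5.4
eef_pos: [0.5101, 0.0806, 0.0198]
tool_rot: [0.561, -0.431, 0.561, 0.431]
contact_force: [-0.9, -0.0, -0.2]
gripper_width: -0.005
[-0.1435  0.0003  0.02  ] [ 0.1  0.1 -0.2] 5.5
```

View pics/c5.png

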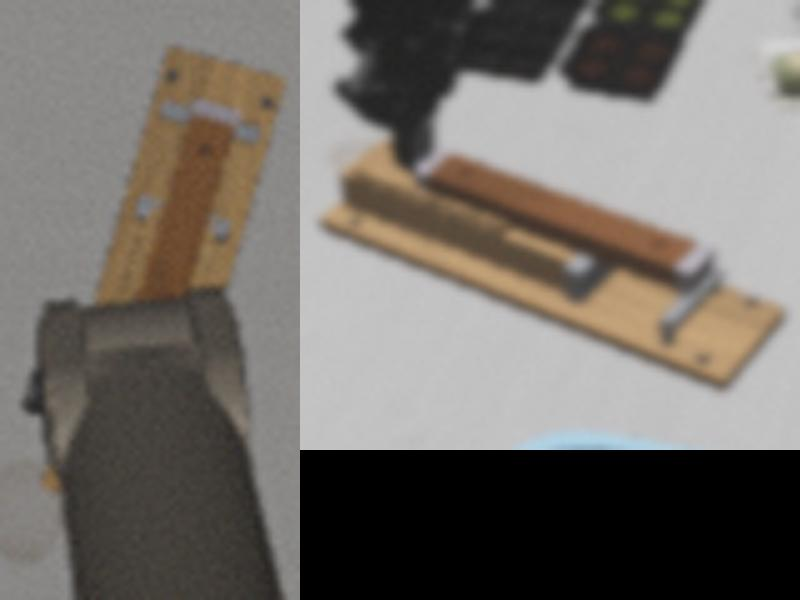

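```bash
cat > tilt.py <<'E'
from h import *
import sys
def tilt(im,d):
    hsv=cv2.cvtColor(im,cv2.COLOR_RGB2HSV)
    m=(hsv[...,0]<13)&(hsv[...,1]>90)&(hsv[...,2]>75); v,u=np.nonzero(m)
    k=(u>230)&(u<345)&(v>215)&(v<285); u,v=u[k],v[k]
    P=np.array([torest(pt('side',d,a,b)) for a,b in zip(u,v)])
    P=P[np.abs(P[:,1])<.025]; P=P[P[:,2]>.02]
    A=np.c_[P[:,0],P[:,1],np.ones(len(P))]; w=np.ones(len(P),bool)
    for _ in range(4):
        c=np.linalg.lstsq(A[w],P[w,2],rcond=None)[0]; r=P[:,2]-A@c; w=np.abs(r)<.006
    q=np.percentile(P[:,0],[1,99])
    print('tilt',-c[0].round(3),'ytilt',c[1].round(3),'n',len(P),w.sum(),'brown x',q.round(4),'z@0',c[2].round(4))
if __name__=='__main__':
    for k in sys.argv[1:]:
        z=np.load(f'pics/s{k}.npz'); tilt(z['im'],z['d'])
E
python3 tilt.py ide0 4 5
```

```text
tilt -0.002 ytilt 0.017 n 300 299 brown x [-0.1602  0.009 ] z@0 0.0594
tilt 0.002 ytilt 0.044 n 307 301 brown x [-0.1523  0.013 ] z@0 0.0593
tilt 0.002 ytilt 0.005 n 316 316 brown x [-0.1192  0.0503] z@0 0.0593
```

```bash
python3 -m jog '0 10 0 0 0 0 0;0 0 0 0 0 0 0;0 0 0 0 0 0 0'; python3 look.py 6; python3 tilt.py 6
```

```text
t: 5.8
eef_pos: [0.4998, 0.0835, 0.0199]
tool_rot: [0.56, -0.431, 0.56, 0.431]
contact_force: [-0.6, 0.3, 0.8]
gripper_width: -0.002
[-0.1545  0.0004  0.02  ] [-0.  -0.1  0.2] 5.9
tilt -0.0 ytilt 0.026 n 314 313 brown x [-0.1183  0.0501] z@0 0.0593
```

```bash
python3 -m jog '0 -9 0 0 0 0 0;0 -4 0 0 0 0 0;0 -2 0 0 0 0 0;0 10 0 0 0 0 0;0 0 0 0 0 0 0' | grep force; python3 look.py 7; python3 tilt.py 7;python3 -m jog '0 -9 0 0 0 0 0;0 -4 0 0 0 0 0;0 -2 0 0 0 0 0;0 10 0 0 0 0 0;0 0 0 0 0 0 0' | grep force; python3 look.py 8; python3 tilt.py 8
```

```text
contact_force: [0.4, 0.2, 0.0]
[-0.15    0.0003  0.0198] [-1.3 -0.4 -0.3] 6.5
tilt 0.0 ytilt 0.018 n 316 313 brown x [-0.1133  0.0545] z@0 0.0592
contact_force: [-0.7, -0.0, 0.4]
[-0.1449  0.0003  0.0198] [ 0.3 -1.1  0.6] 7.1
tilt 0.0 ytilt 0.034 n 318 317 brown x [-0.1082  0.0601] z@0 0.0595
```

Each cycle moves the bar 5 mm, and it is still level. I'll carry on.

```bash
python3 -m jog '0 -9 0 0 0 0 0;0 -4 0 0 0 0 0;0 -2 0 0 0 0 0;0 10 0 0 0 0 0;0 0 0 0 0 0 0' | grep force; python3 look.py 9; python3 tilt.py 9
```

```text
contact_force: [-0.9, -0.5, -0.5]
[-0.1399  0.0003  0.0198] [ 0.3  0.5 -0.2] 7.7
tilt 0.003 ytilt 0.046 n 327 324 brown x [-0.1032  0.0635] z@0 0.0594
```

```bash
python3 -m jog '0 -9 0 0 0 0 0;0 -4 0 0 0 0 0;0 -2 0 0 0 0 0;0 10 0 0 0 0 0;0 0 0 0 0 0 0' | grep force; python3 look.py 10; python3 tilt.py 10
```

```text
contact_force: [0.1, 0.3, 0.1]
[-0.1349  0.0003  0.0198] [-0.2 -0.5 -0. ] 8.3
tilt 0.001 ytilt 0.037 n 318 315 brown x [-0.098   0.0701] z@0 0.0595
```

```bash
python3 -m jog '0 -9 0 0 0 0 0;0 -4 0 0 0 0 0;0 -2 0 0 0 0 0;0 10 0 0 0 0 0;0 0 0 0 0 0 0' | grep force; python3 look.py 11; python3 tilt.py 11
```

```text
contact_force: [0.0, 0.2, -0.2]
[-0.13    0.0003  0.0198] [ 0.   0.3 -0.5] 8.9
tilt 0.002 ytilt 0.03 n 327 325 brown x [-0.0937  0.075 ] z@0 0.0593
```

```bash
python3 -m jog '0 -9 0 0 0 0 0;0 -4 0 0 0 0 0;0 -2 0 0 0 0 0;0 10 0 0 0 0 0;0 0 0 0 0 0 0' | grep force; python3 look.py 12; python3 tilt.py 12
```

```text
contact_force: [0.1, -0.3, -0.3]
[-0.125   0.0003  0.0198] [-0.2  0.5 -0.4] 9.5
tilt 0.148 ytilt 0.021 n 354 353 brown x [-0.0864  0.0817] z@0 0.0591
```

The bar has tipped: tilt 0.148 rad, which matches the 0.15 given. It was level one 5 mm step earlier, so the overshoot is at most about 5 mm. I'll retreat and measure the clip.

```bash
python3 -m jog '0 15 0 0 0 0 60;-40 0 0 0 0 0 60;-40 0 0 0 0 0 60;-40 0 0 0 0 0 60'
python3 - <<'E'
from h import *
for nm,u,v,z in(('base',412.2,245.5,.014),('base',410,256.8,.014),('top',414.5,245.5,.046),('top',412.2,256.8,.046),('plL',406,243.2,.014),('plL',403.5,255.5,.014),('plR',420,246.5,.014),('plR',417.5,259.5,.014)):
    print(nm,onplane('top',u,v,z).round(4))
for nm,u,v,z in(('base',196.5,312.5,.014),('base',207.2,316.5,.014),('top',196.2,305.5,.046),('top',207.5,308.5,.046),('pl near',191.5,317,.014),('pl near',203.5,324.5,.014)): print('side',nm,onplane('side',u,v,z).round(4))
E
python3 look.py 13; python3 tilt.py 13
```

```text
t: 9.9
eef_pos: [0.5143, 0.0793, 0.1412]
tool_rot: [0.56, -0.431, 0.561, 0.431]
contact_force: [1.7, 0.3, -0.6]
gripper_width: 0.68
base [ 0.5022 -0.2635  0.014 ]
base [ 0.4662 -0.2565  0.014 ]
top [ 0.5006 -0.2624  0.046 ]
top [ 0.4654 -0.2552  0.046 ]
plL [ 0.509 -0.244  0.014]
plL [ 0.4698 -0.236   0.014 ]
plR [ 0.4996 -0.2882  0.014 ]
plR [ 0.4582 -0.2801  0.014 ]
side base [ 0.468  -0.2607  0.014 ]
side base [ 0.5008 -0.2647  0.014 ]
side top [ 0.4742 -0.266   0.046 ]
side top [ 0.5063 -0.2666  0.046 ]
side pl near [ 0.4632 -0.2785  0.014 ]
side pl near [ 0.5042 -0.2917  0.014 ]
[-0.136   0.002   0.1451] [ 0.6 -0.3  0.3] 10.0
tilt 0.146 ytilt 0.019 n 356 356 brown x [-0.0855  0.0813] z@0 0.0592
```

View pics/c13.png

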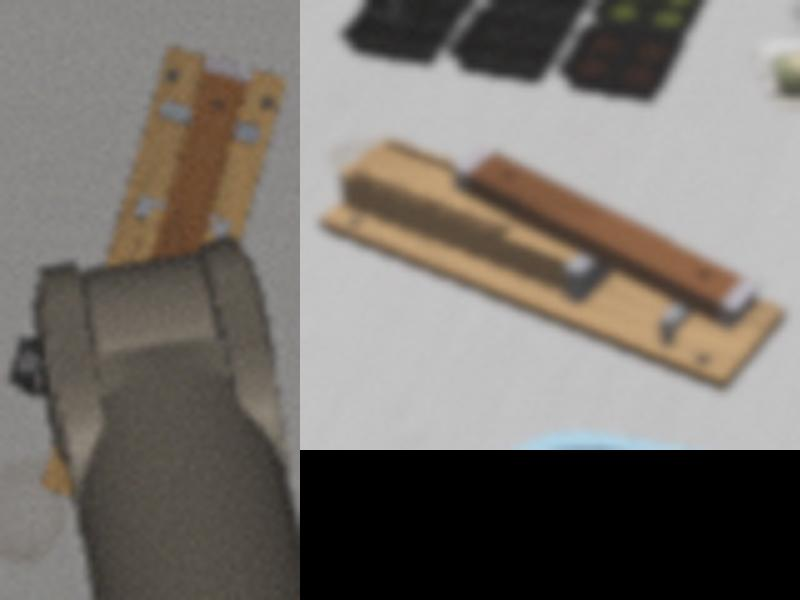

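The bar lies tipped on the edge and the stop: side crop, rear end raised at (465,170), nose over the stop at (735,295). Next is the clip, whose web middle is at about (0.484, −0.2615) with yaw about −0.19.

Run:
```python
from h import *
plan([.484,-.2615,.10],Rt(-.19))
```

```text
shift(start axes) [  43.7  -54.  -339.3] shift(target axes) [  45.1  -30.6 -342. ] turn u [-0.67  0.05  0.08] rows>= 6.93
```

```bash
python3 -m jog '0 -8 -48 0 0 0 60;0 -8 -48 0 0 0 60;0 -8 -48 0 0 0 60;0 -8 -48 0 0 0 60;0 -8 -48 0 0 0 60'; python3 -m jog '0 -8 -49 0 0 0 60;10 -6 -48 0 0 0 60;35 0 -2 -0.67 0.05 0.08 60;0 0 0 0 0 0 60'
python3 - <<'E'
from h import *
plan([.484,-.2615,.10],Rt(-.19))
snap('side','s14');a,_=snap('top','t14')
b=cv2.imread('pics/s14.png')
cv2.imwrite('pics/c14.png',cv2.resize(b[250:340,150:250],(800,600)))
E
```

```text
t: 10.5
eef_pos: [0.4912, -0.1646, 0.1396]
tool_rot: [0.561, -0.431, 0.56, 0.431]
contact_force: [1.2, 0.0, 0.2]
gripper_width: 0.704
t: 10.9
eef_pos: [0.4766, -0.2625, 0.0912]
tool_rot: [0.541, -0.447, 0.55, 0.453]
contact_force: [-0.4, 0.7, 0.0]
gripper_width: 0.704
shift(start axes) [-8.9 -7.   2.4] shift(target axes) [-8.8 -7.1  2.4] turn u [-0.01 -0.04 -0.14] rows>= 0.23
```

View pics/c14.png

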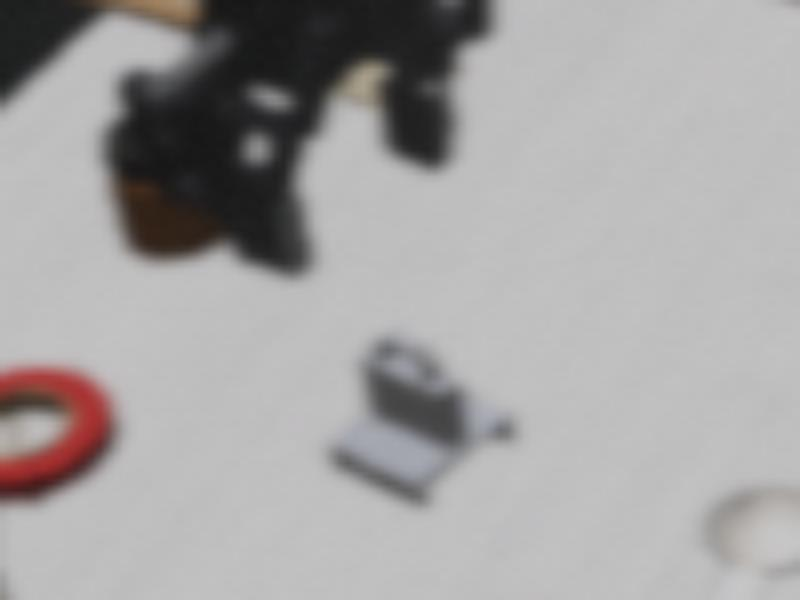

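```bash
python3 - <<'E'
from h import *
p=pose()[0]; print(p, [np.round(proj('side',p+[0,0,k]),1) for k in(0,.03,.04)])
E
python3 -m jog '0 -7 2.5 0 0 -0.14 60;30 0 0 0 0 0 60;25 0 0 0 0 0 60;15 0 0 0 0 0 60;0 0 0 0 0 0 60'
python3 - <<'E'
from h import *
print(pose()[0]);plan([.484,-.2615,-.01],Rt(-.19))
snap('side','s15')
b=cv2.imread('pics/s15.png')
cv2.imwrite('pics/c15.png',cv2.resize(b[250:340,150:250],(800,600)))
p=pose()[0]; print([np.round(proj('side',p+[0,0,k]),1) for k in(0,.03,.04)])
E
```

```text
[ 0.4793357  -0.26134607  0.0942208 ] [array([196.6, 290.5]), array([195.1, 281.4]), array([194.6, 278.2])]
t: 11.5
eef_pos: [0.4873, -0.2601, 0.0238]
tool_rot: [0.545, -0.453, 0.545, 0.449]
contact_force: [-0.2, -0.8, 0.6]
gripper_width: 0.702
[ 0.4872771  -0.26009304  0.02384353]
shift(start axes) [33.8  3.1 -1.9] shift(target axes) [33.8  3.  -2. ] turn u [ 0.02 -0.04  0.04] rows>= 0.68
[array([202.9, 311.2]), array([201.6, 302.7]), array([201.2, 299.8])]
```

View pics/c15.png

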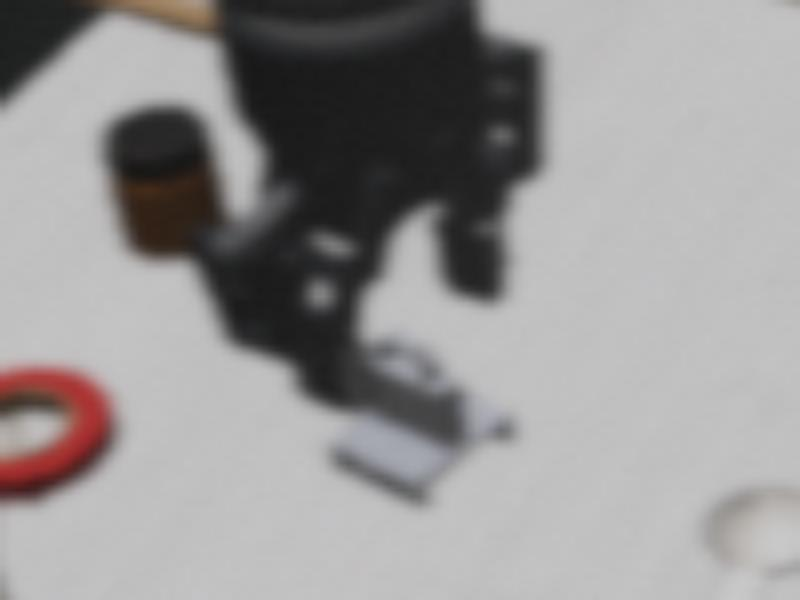

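```bash
python3 -m jog '15 3 -2 0 0 0 60;15 0 0 0 0 0 60;0 0 0 0 0 0 60'
cat > lk.py <<'E'
from h import *
import sys
k,x,y,n=sys.argv[1],int(sys.argv[2]),int(sys.argv[3]),sys.argv[4]
snap(n,'i'+k); b=cv2.imread(f'pics/i{k}.png')
cv2.imwrite(f'pics/c{k}.png',cv2.resize(b[y:y+60,x:x+80],(800,600),interpolation=2))
print(pose()[0].round(4),bot.get_obs()['gripper_width'],bot.get_obs()['t'])
E
python3 lk.py 16 165 275 side
```

```text
t: 11.85
eef_pos: [0.4838, -0.2624, -0.0061]
tool_rot: [0.545, -0.453, 0.545, 0.448]
contact_force: [-0.8, 0.1, -0.0]
gripper_width: 0.702
[ 0.4842 -0.2627 -0.0054] 0.6997568563751398 11.9
```

View pics/c16.png

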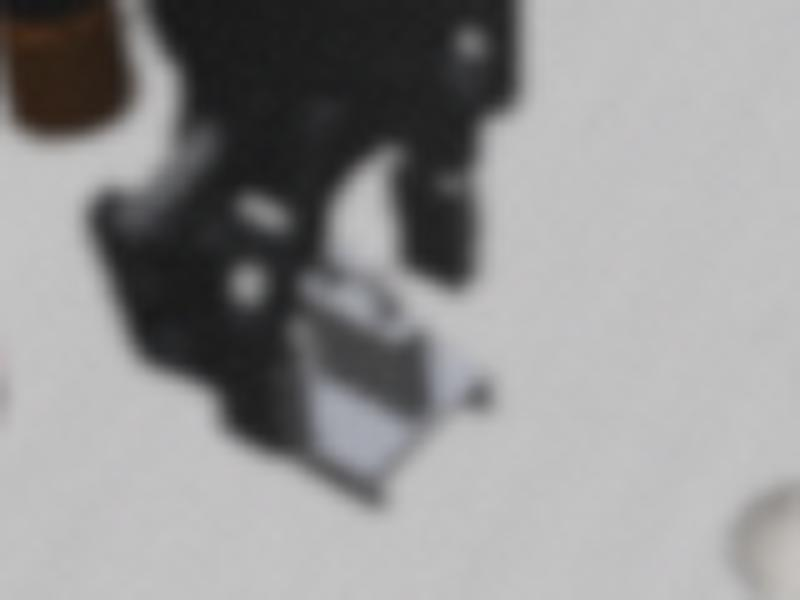

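```bash
python3 -m jog '0 -3 0 0 0 0 30;0 0 0 0 0 0 0;0 0 0 0 0 0 0;0 0 0 0 0 0 0;0 0 0 0 0 0 0' 40;  python3 -m jog '0 0 0 0 0 0 0;0 0 0 0 0 0 0'; python3 lk.py 17 165 275 side
```

```text
t: 12.4
eef_pos: [0.4878, -0.2636, -0.0047]
tool_rot: [0.545, -0.454, 0.545, 0.447]
contact_force: [-0.9, 0.8, 4.6]
gripper_width: 0.107
t: 12.6
eef_pos: [0.4877, -0.2636, -0.0047]
tool_rot: [0.545, -0.453, 0.545, 0.447]
contact_force: [0.3, 0.6, 5.1]
gripper_width: 0.107
[ 0.4877 -0.2636 -0.0047] 0.1081020042342759 12.65
```

View pics/c17.png

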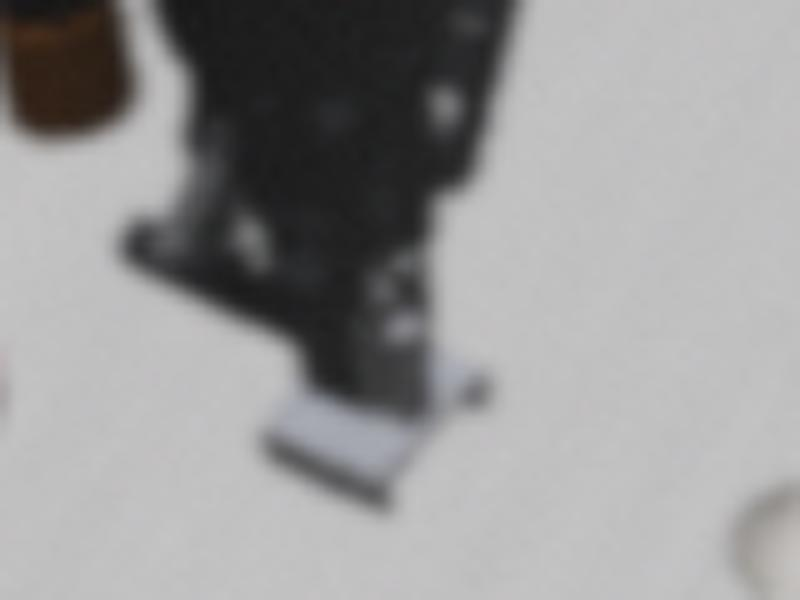

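```bash
python3 -m jog '-10 0 0 0 0 0 0;-40 0 0 0 0 0 0;-45 0 0 0 0 0 0;-35 0 0 0 0 0 0;0 0 0 0 0 0 0'; python3 lk.py 18 170 225 side
python3 - <<'E'
from h import *
R0=Rt(YAW,.148)
F=R.from_euler('z',YAW)*R.from_euler('y',.148)
O=restp(.002,0,.0579)
hov=O+F.apply([0,0,.03-.0147]); print(hov)
plan(hov+[0,0,.07],R0); plan(hov,R0)
E
```

```text
t: 13.15
eef_pos: [0.4895, -0.2645, 0.13]
tool_rot: [0.547, -0.456, 0.543, 0.445]
contact_force: [0.3, 0.2, -0.0]
gripper_width: 0.106
[ 0.4881 -0.2634  0.1275] 0.10940942459497115 13.2
[0.65361375 0.0423083  0.07303274]
shift(start axes) [ -16.2 -105.1  331.4] shift(target axes) [-27.4 -78.3 338. ] turn u [ 0.66 -0.1   1.52] rows>= 6.96
shift(start axes) [  53.8 -104.3  331.7] shift(target axes) [ 41.8 -88.7 338. ] turn u [ 0.66 -0.1   1.52] rows>= 7.04
```

View pics/c18.png

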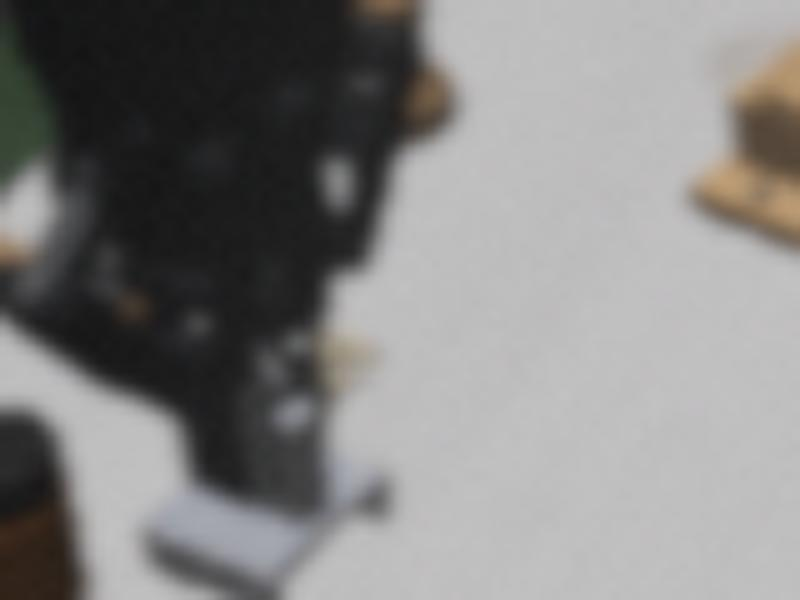

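The clip is lifted and level in the jaws, plate at crop (230,530). I'll move it to above the edge.

```bash
python3 -m jog '-4 -15 46 0 0 0 0;-4 -15 46 0 0 0 0;-4 -15 46 0 0 0 0;-4 -15 46 0 0 0 0;0 -15 46 0 0 0 0'; python3 -m jog '0 -15 46 0 0 0 0;0 -15 46 0 0 0 0;0 0 9 0.33 -0.05 0.76 0;0 0 0 0.33 -0.05 0.76 0;0 0 0 0 0 0 0'
python3 - <<'E'
from h import *
R0=Rt(YAW,.148)
F=R.from_euler('z',YAW)*R.from_euler('y',.148)
O=restp(.002,0,.0579)
hov=O+F.apply([0,0,.03-.0147])
plan(hov,R0)
E
```

```text
t: 13.7
eef_pos: [0.6034, -0.0491, 0.1393]
tool_rot: [0.545, -0.453, 0.545, 0.448]
contact_force: [1.6, -0.5, -0.7]
gripper_width: 0.106
t: 14.2
eef_pos: [0.6522, 0.042, 0.1373]
tool_rot: [0.525, -0.386, 0.593, 0.473]
contact_force: [0.4, -0.3, -0.6]
gripper_width: 0.106
shift(start axes) [ 63.3 -11.3   0.8] shift(target axes) [ 63.4 -10.7   0.6] turn u [-0.01 -0.02 -0.08] rows>= 1.29
```

```bash
python3 -m jog '22 -11 0.5 0 0 -0.08 0;22 0 0 0 0 0 0;10 0 0 0 0 0 0;0 0 0 0 0 0 0'; python3 look.py 19
python3 - <<'E'
from h import *
R0=Rt(YAW,.148)
F=R.from_euler('z',YAW)*R.from_euler('y',.148)
O=restp(.002,0,.0579)
plan(O+F.apply([0,0,-.0147]),R0)
E
python3 tilt.py 19
```

```text
t: 14.6
eef_pos: [0.6526, 0.0422, 0.0827]
tool_rot: [0.527, -0.389, 0.591, 0.471]
contact_force: [1.1, -0.1, 0.4]
gripper_width: 0.113
[0.0055 0.0003 0.0851] [0.8 0.  0.1] 14.7
shift(start axes) [42.2 -0.4 -0.3] shift(target axes) [42.2 -0.6 -0.3] turn u [0.   0.   0.04] rows>= 0.84
tilt 0.149 ytilt 0.009 n 379 376 brown x [-0.0853  0.0817] z@0 0.0591
```

View pics/c19.png

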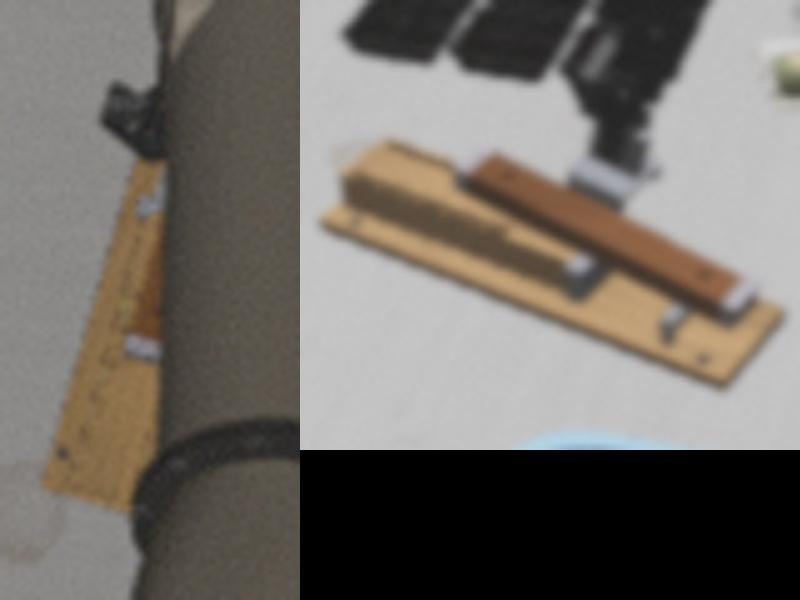

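```bash
python3 lk.py 20 270 205 side
```

```text
[0.6554 0.0423 0.0856] 0.10896808345912799 14.75
```

View pics/c20.png

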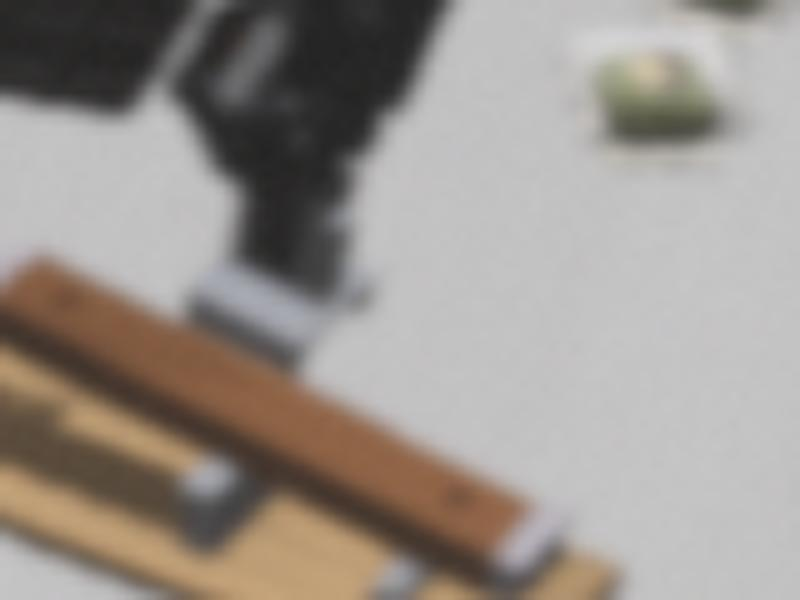

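```bash
cat >> h.py <<'E'
def onrest_y(n,u,v,y):
    o,r=ray(n,u,v); M=R.from_euler('z',YAW).inv(); o=torest(o); r=M.apply(r); return o+r*(y-o[1])/r[1]
E
python3 - <<'E'
from h import *
L=lambda x,y:(270+x/10,205+y/10)
for nm,x,y,Y in(('near top L',192,297,-.022),('near top R',306,343,-.022),('far R corner',372,290,.022),('near cheek bot L',190,318,-.022),('cheekbotR',297,368,-.022),('web base L/R near face',328,300,-.005),('bar top near',150,385,-.015),):
    print(nm,(onrest_y('side',*L(x,y),Y)*1000).round(1))
p=np.load('pics/i20.npz');d=p['d']
for x,y in((230,285),(260,300),(290,325),(250,320)): u,v=L(x,y);print((torest(pt('side',d,u,v))*1000).round(1))
E
```

```text
near top L [-11.8 -22.  104.3]
near top R [ 27.2 -22.  102.5]
far R corner [24.7 22.  94.5]
near cheek bot L [-12.4 -22.   96.5]
cheekbotR [ 24.4 -22.   92.4]
web base L/R near face [ 24.6  -5.  106.7]
bar top near [-30.7 -15.   60.5]
[ -4.7 -12.1 105.4]
[  6.  -12.7 104.3]
[ 16.3 -12.5  99.1]
[  9.  -23.4 104.6]
```

```bash
cat > bary.py <<'E'
from h import *
import sys
def barmask(im):
    hsv=cv2.cvtColor(im,cv2.COLOR_RGB2HSV).astype(int); return hsv
def ontop(n,u,v,t=.149,z0=.0582):
    # intersect with tilted top plane z=z0-x*tan t in rest frame
    o,r=ray(n,u,v); M=R.from_euler('z',YAW).inv(); o=torest(o); r=M.apply(r)
    k=np.tan(t); s=(z0-k*o[0]-o[2])/(r[2]+k*r[0]); return o+r*s
for n,f in(('top','t13'),('side','s13')):
    im=np.load(f'pics/{f}.npz')['im']
    g=cv2.GaussianBlur(im,(3,3),0)
    # sample profile across y for several x on the bar's top plane
    T=np.tan(.149)
    for X in ((.03,.05,.07) if n=='top' else (-.06,-.03,.0,.03,.06)):
        ys=np.arange(-.035,.0351,.0005); vals=[]
        for y in ys:
            acc=[]
            for dx in np.arange(-.008,.0081,.002):
                x=X+dx; u,v=proj(n,restp(x,y,.0582-T*x)); acc.append(cv2.getRectSubPix(g,(1,1),(float(u),float(v)))[0,0])
            vals.append(np.mean(acc,0))
        vals=np.array(vals); q=vals[:,0]-0.0+0*vals[:,1]
        # chroma-free brightness (R+G)
        q=vals[:,1]; dq=np.gradient(cv2.GaussianBlur(q.reshape(-1,1),(1,7),0).ravel())
        neg=ys<0
        i=np.argmax(np.where(neg,np.abs(dq),0)); j=np.argmax(np.where(~neg,np.abs(dq),0))
        print(n,X,'edges',ys[i].round(4),ys[j].round(4),'mid',((ys[i]+ys[j])/2).round(4))
E
python3 bary.py
```

```text
top 0.03 edges -0.0165 0.0145 mid -0.001
top 0.05 edges -0.016 0.014 mid -0.001Traceback (most recent call last):
  File "bary.py", line 19, in <module>
    x=X+dx; u,v=proj(n,restp(x,y,.0582-T*x)); acc.append(cv2.getRectSubPix(g,(1,1),(float(u),float(v)))[0,0])
                ~~~~^^^^^^^^^^^^^^^^^^^^^^^^
  File "h.py", line 14, in proj
    c=bot.calibration(n);T=np.array(c['T']); q=T[:3,:3].T@(np.array(p)-T[:3,3]); q=q/-q[2]
ValueError: time passes only in moves, steps and waits
```

```bash
sed -i 's/bot\.calibration(n)/cal(n)/g; s/^def snap/_C={}\ndef cal(n):\n    if n not in _C: _C[n]=bot.calibration(n)\n    return _C[n]\ndef snap/' h.py; python3 bary.py
```

```text
top 0.03 edges -0.0165 0.0145 mid -0.001
top 0.05 edges -0.016 0.014 mid -0.001
top 0.07 edges -0.016 0.0155 mid -0.0002
side -0.06 edges -0.032 0.014 mid -0.009
side -0.03 edges -0.033 0.014 mid -0.0095
side 0.0 edges -0.032 0.014 mid -0.009
side 0.03 edges -0.032 0.0145 mid -0.0087
side 0.06 edges -0.032 0.013 mid -0.0095
```

Both cameras put the bar's centre line at y ≈ −1 mm. The clip in hover agrees with the model to about 1 mm: plate from x −12 to +27 and z about 0.103. I'll correct y by −1 and lower in stages.

```bash
python3 -m jog '10 0 -1.2 0 0 0 0;10 0 0 0 0 0 0;5 0 0 0 0 0 0;0 0 0 0 0 0 0;0 0 0 0 0 0 0';  python3 lk.py 21 270 205 side
python3 - <<'E'
from h import *
R0=Rt(YAW,.148)
F=R.from_euler('z',YAW)*R.from_euler('y',.148)
O=restp(.002,-.001,.0579)
plan(O+F.apply([0,0,-.0147]),R0); print(torest(pose()[0]))
E
```

```text
t: 15.25
eef_pos: [0.6511, 0.0422, 0.0597]
tool_rot: [0.528, -0.389, 0.59, 0.471]
contact_force: [-0.4, 0.4, 0.1]
gripper_width: 0.111
[0.6514 0.0422 0.0601] 0.11054449219667388 15.3
shift(start axes) [16.8 -0.2 -0.3] shift(target axes) [16.8 -0.2 -0.3] turn u [0.   0.   0.04] rows>= 0.34
[ 0.00209118 -0.00066495  0.06005653]
```

View pics/c21.png

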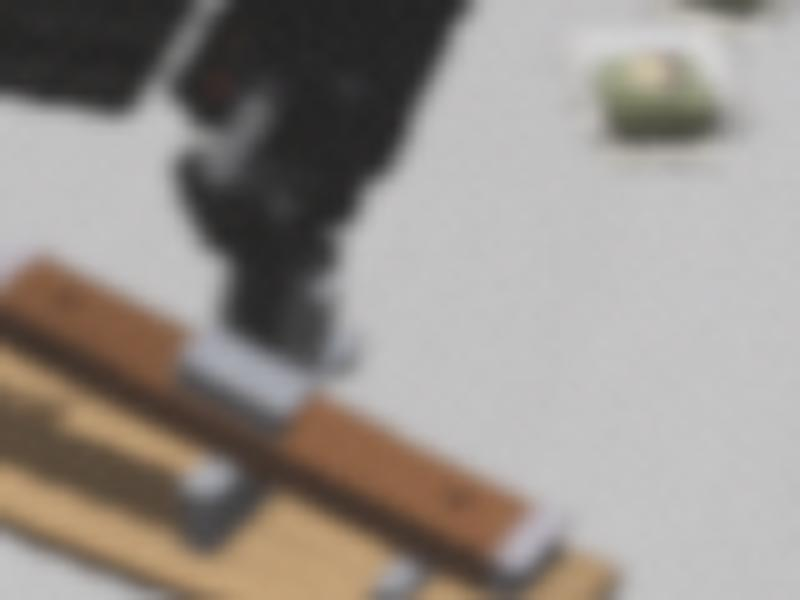

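```bash
python3 -m jog '3 0 -0.3 0 0 0 0;3 0 0 0 0 0 0;2 0 0 0 0 0 0;2 0 0 0 0 0 0;0 0 0 0 0 0 0';  python3 lk.py 22 270 205 side
```

```text
t: 15.8
eef_pos: [0.6494, 0.0424, 0.0496]
tool_rot: [0.528, -0.389, 0.59, 0.471]
contact_force: [0.1, 0.3, 0.1]
gripper_width: 0.11
[0.6495 0.0423 0.0498] 0.10543784934001212 15.85
```

View pics/c22.png

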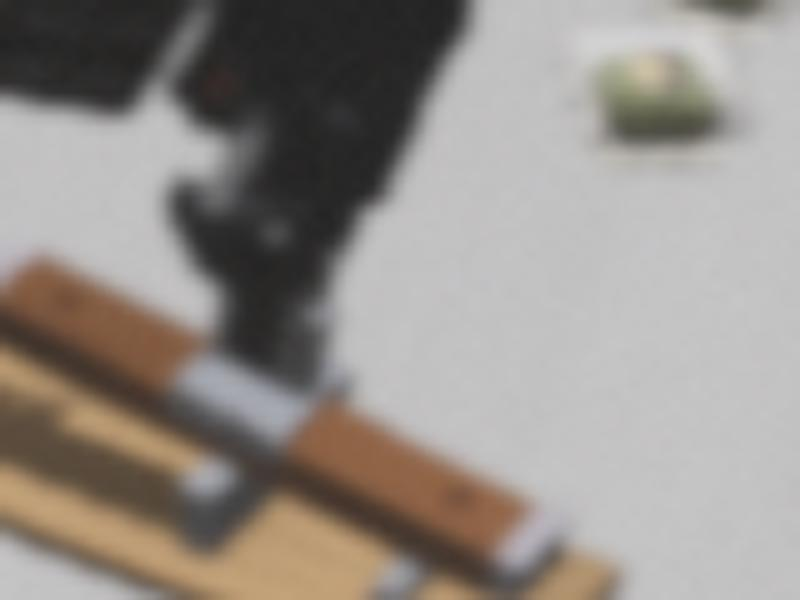

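```bash
python3 -m jog '2 0 0 0 0 0 0;2 0 0 0 0 0 0;1 0 0 0 0 0 0;0 0 0 0 0 0 0';python3 -m jog '1 0 0 0 0 0 0;0 0 0 0 0 0 0;0 0 0 0 0 0 0'; python3 look.py 23; python3 tilt.py 23
```

```text
t: 16.25
eef_pos: [0.6488, 0.0425, 0.0448]
tool_rot: [0.528, -0.389, 0.59, 0.471]
contact_force: [-0.6, -0.0, 0.2]
gripper_width: 0.108
t: 16.55
eef_pos: [0.6489, 0.0425, 0.0441]
tool_rot: [0.528, -0.39, 0.59, 0.471]
contact_force: [0.9, -0.2, -0.4]
gripper_width: 0.11
[-0.0004 -0.001   0.0441] [-0.  -0.5  0.3] 16.65
tilt 0.146 ytilt 0.035 n 262 260 brown x [-0.0863  0.0819] z@0 0.0593
```

View pics/c23.png

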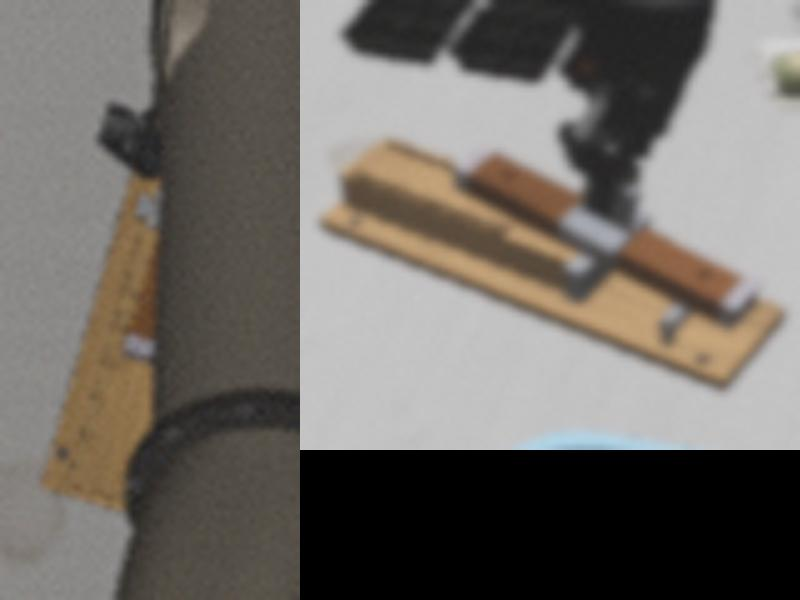

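```bash
python3 -m jog '0.7 0 0 0 0 0 0;0 0 0 0 0 0 0;0 0 0 0 0 0 0';python3 -m jog '0.7 0 0 0 0 0 0;0 0 0 0 0 0 0;0 0 0 0 0 0 0'
```

```text
t: 16.95
eef_pos: [0.6489, 0.0426, 0.0435]
tool_rot: [0.528, -0.39, 0.59, 0.471]
contact_force: [-0.4, 1.2, 0.1]
gripper_width: 0.112
t: 17.25
eef_pos: [0.6489, 0.0426, 0.0435]
tool_rot: [0.528, -0.39, 0.59, 0.471]
contact_force: [-2.1, 0.7, 4.9]
gripper_width: 0.112
```

```bash
python3 -m jog '0.7 0 0 0 0 0 0;0 0 0 0 0 0 0;0 0 0 0 0 0 0';python3 lk.py 24 270 205 side
```

```text
t: 17.55
eef_pos: [0.6489, 0.0426, 0.0434]
tool_rot: [0.528, -0.39, 0.59, 0.471]
contact_force: [-2.6, -0.2, 9.2]
gripper_width: 0.109
[0.6489 0.0426 0.0434] 0.10962517831734052 17.6
```

View pics/c24.png

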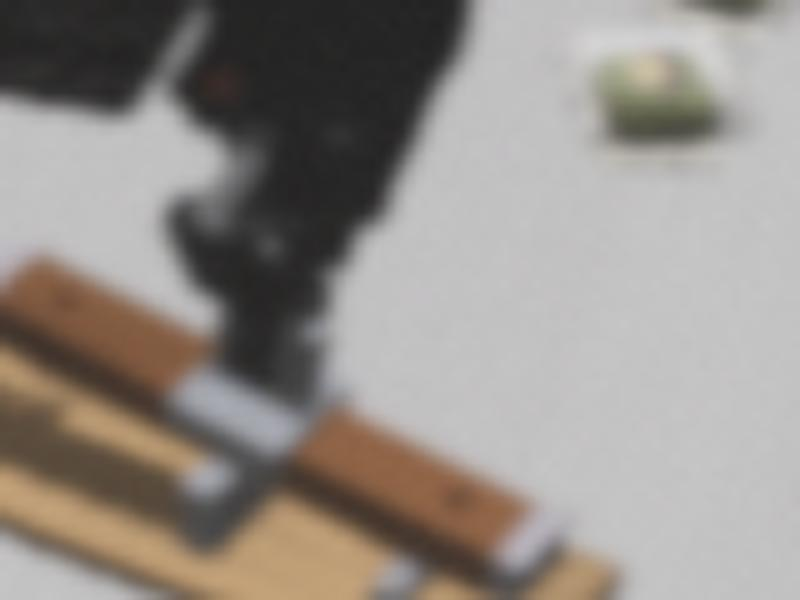

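```bash
python3 -m jog '-0.9 0 0 0 0 0 0;0 0 0 0 0 0 0;0 0 0 0 0 0 30;0 0 0 0 0 0 50;0 0 0 0 0 0 50'; python3 -m jog '-20 0 0 0 0 0 50;-35 0 0 0 0 0 50;-45 0 0 0 0 0 50;-45 0 0 0 0 0 50;0 0 0 0 0 0 50';python3 tilt.py 23; python3 look.py 25; python3 tilt.py 25
```

```text
t: 18.1
eef_pos: [0.6484, 0.0426, 0.0424]
tool_rot: [0.528, -0.389, 0.59, 0.471]
contact_force: [-0.8, 0.4, 0.4]
gripper_width: 0.584
t: 18.6
eef_pos: [0.6735, 0.0365, 0.1934]
tool_rot: [0.532, -0.392, 0.587, 0.468]
contact_force: [0.1, -0.3, 0.7]
gripper_width: 0.588
tilt 0.146 ytilt 0.035 n 262 260 brown x [-0.0863  0.0819] z@0 0.0593
[ 0.021  -0.001   0.1874] [-0.4  0.2 -0.9] 18.7
tilt 0.15 ytilt 0.006 n 252 252 brown x [-0.0854  0.0815] z@0 0.0591
```

View pics/c25.png

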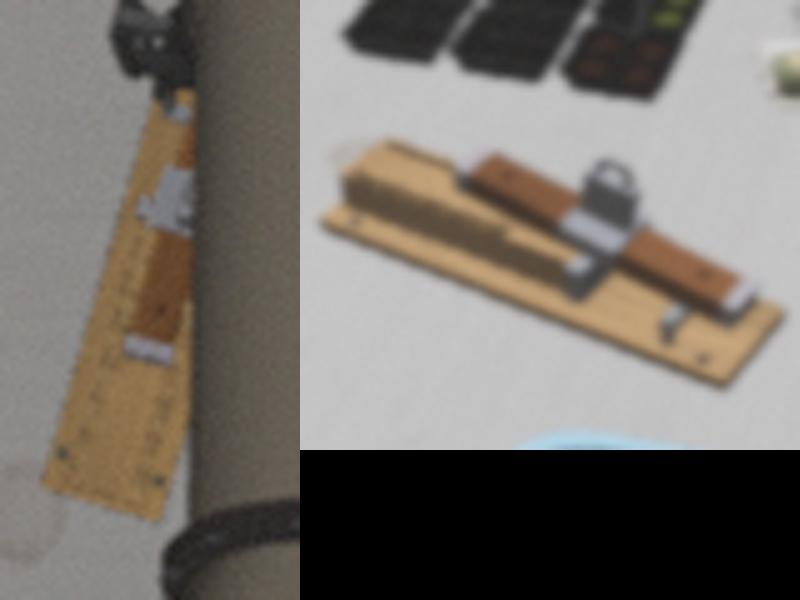

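The clip sits on the bar and the tilt still reads 0.150. I'll move the arm aside for a clear check of the clip from both views.

```bash
python3 -m jog '-10 0 45 0 0 0 50;0 0 45 0 0 0 50;0 0 45 0 0 0 50;0 0 45 0 0 0 50;0 0 0 0 0 0 50'; python3 look.py 26; python3 tilt.py 26; python3 lk.py 27 270 205 side
```

```text
t: 19.2
eef_pos: [0.7141, 0.2213, 0.1927]
tool_rot: [0.525, -0.39, 0.588, 0.476]
contact_force: [-0.3, 1.0, -0.8]
gripper_width: 0.586
[0.0197 0.1803 0.1934] [-0.5 -1.7  0.5] 19.3
tilt 0.148 ytilt 0.004 n 260 259 brown x [-0.0874  0.0822] z@0 0.059
[0.7153 0.2102 0.1941] 0.5854820223888761 19.35
```

View pics/c26.png

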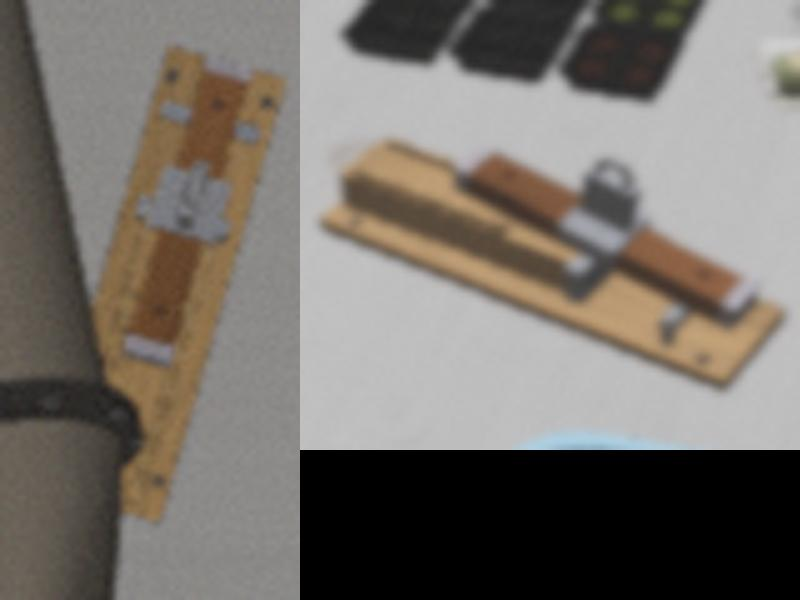

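View pics/c27.png

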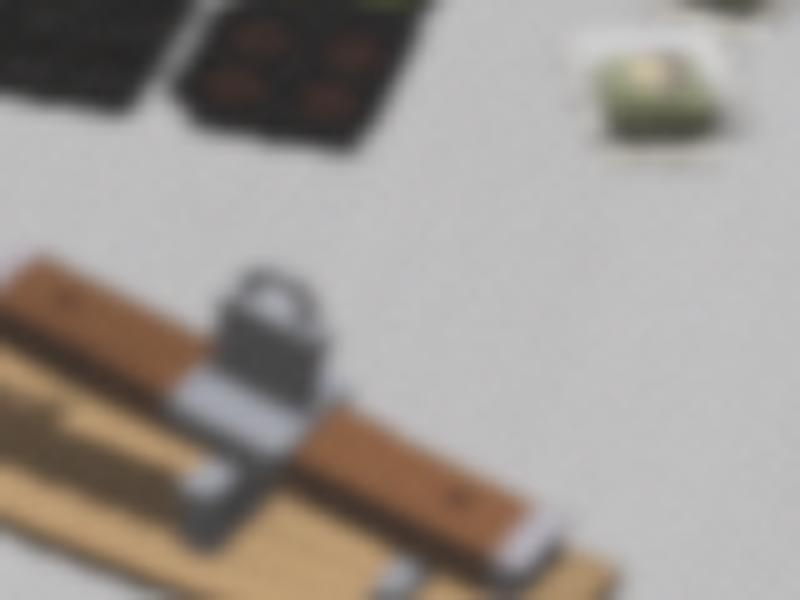

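Run:
```python
from h import *
L=lambda x,y:(270+x/10,205+y/10)
for x,y,Y in((165,400,-.023),(283,452,-.023)): print('side plate near top',(onrest_y('side',*L(x,y),Y)*1000).round(1))
Tn=np.tan(.148)
def ontop(u,v,z0):
    o,r=ray('top',u,v); M=R.from_euler('z',YAW).inv(); o=torest(o); r=M.apply(r)
    s=(z0-Tn*o[0]-o[2])/(r[2]+Tn*r[0]); return ((o+r*s)*1000).round(1)
# plate top (z0=.0582+.004): fore & aft edges where bar brown stops, crop/5
for nm,x,y in(('aft',172,233),('fore',208,163)): print(nm,ontop(280+x/5,155+y/5,.0622))
```

```text
side plate near top [-20.4 -23.   63.9]
side plate near top [ 20.9 -23.   61. ]
aft [-22.5   2.7  65.6]
fore [27.5 -6.9 58.1]
```

The clip's seat is centred at about x = 0 to +2 mm (side and top views), flat on the bar. The bar's tilt reads 0.148, and the arm is clear of everything. I'm handing in.

```bash
python3 -c "
from station import bot
o=bot.get_obs();print(o['t'],o['contact_force']);print(bot.hand_in())"
```

```text
19.35 [ 0.41606295 -0.4217438   0.47485771]
the job is handed in; nothing more can be done
None
```

I pushed the bar over the edge in 5 mm steps, backing off after each one, until it tipped by itself onto the stop. I then gripped the clip by its web, tilted it 0.15 rad to match the bar, set it astride over the edge, let go and moved clear. I handed in at 19.35 s.

**Last checks:**
- **Bar:** tilt reads 0.148 rad, unchanged by the clip. Overshoot past the balance point is at most about 5 mm, since the bar was still level one step earlier.
- **Clip:** it lies flat on the bar. Its seat's middle is at x ≈ 0 mm from the side view and about +2.5 mm from the top view; the two differ by about 2 mm, both inside −10 to +12 mm.
- **Not measured:** the force on the stop, because there is no sensor for it. From the 5 mm overshoot it should be about 0.25 N.

**Disagreement:** the reported tool height didn't match the cameras. The side view put the closed fingertips about 30 mm above the reported tip point, so my first push passed over the bar without touching it. When I gripped the clip, the 5 N push on the tool suggested only about 19 mm. I didn't settle which is right: I set heights from the pictures, and the clip met the bar at the height worked out from the grasp.

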